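Set a depth rod's stop collar in a blind bore

TASK

Take the depth of the blind bore in the aluminium test block: lift the depth rod out of its stand, lower it into the bore and push the stiff sealing disc in the bore ahead of it, gently, until it bottoms out for good. Then slide the rod's stop collar down until it sits flat on the block, hold it pressed there for two seconds, and let go, leaving the gauge standing in the bore with rod and collar fully home. Do not press hard and do not disturb the other things on the worktop.

Things in the scene. Friction and masses are not known exactly. Their poses are not given: they have to be found in the camera images.
- rod_grip (a point): the depth rod: an upright round steel rod 100 mm long and 12 in diameter (lower 2 mm of the tip tapered to 9), with a black round knurled grip 16 in diameter and 26 long at its top end. This point is on the axis in the grip, 88 mm above the rod's tip and 12 mm below its top; z along the rod, upward. Weighs about 0.2 kg with its collar. It starts upright in its stand
- rod_tip (a point): the centre of the rod's lower end face; z along the rod, upward
- collar_face (a point): the stop collar: a steel disc 50 mm in diameter and 8 thick round the rod, below the grip, which slides along the rod and stays where it is left (its own friction is about 2.5 N). This point is the centre of its underside; at the start 52 to 55 mm above the rod's tip, and it can slide down to 23 mm above the tip. It can be pushed down by two fingertips that stand either side of the rod's grip
- stop_collar: the same stop collar as a body, origin at the centre of its underside
- depth_rod: the same depth rod as a body (with its collar), origin at the centre of its lower end face
- rod_stand: low black stand with a steel foot, 82 x 82 x 34 mm, fixed; the rod stands in a hole 15 in diameter and 24 deep in the middle of its top. Origin at the centre of its underside
- test_block: aluminium test block, 90 x 90 x 70 mm, fixed, with the bore in the middle of its top face and screws at its corners; origin under its centre. A snug disc in the bore starts 6 to 12 mm above its home on the floor. The rod meets it first and does not sink it by weight: about 6 N slides it down and it stays where left; the floor is felt as a sudden further rise of force
- bore_mouth (a point): the centre of the bore's mouth, in the block's top face, z up. The bore is vertical, 13.5 mm in diameter, blind, and somewhere between 28 and 48 mm deep (different each time, unknown), counted to the top of its sealing disc when that is home. More than 25 N on the floor or on the block is too hard
- weight_200g: small cylindrical check weight with a knob, 28 mm across, 46 high; origin under its centre. A bystander
- jaw_insert: serrated steel jaw insert lying flat, 25 x 50 x 13; origin under its centre. A bystander
- hexkey: black hexagon key lying flat, 40 x 104 x 9; origin under its centre. A bystander
- screw_bin: small open bin of screws, 66 x 100 x 32; origin under its centre. A bystander
- micrometer: outside micrometer lying flat, 48 x 148 x 17; origin under its centre. A bystander
- striker: chromed round striker with a nose, 68 x 84 x 22; origin under its centre. A bystander
- tape: roll of tape lying flat, 100 across, 25 high; origin under its centre. A bystander
There are look-alikes about, which are no part of the job. What is shaped like the depth_rod but red is not meant.

How it is judged:
By the outcome, as a careful person would: the job done as asked, in the order asked, and still so for the second after the job is handed in, with the robot touching nothing.
It also fails if it takes over 64 s, if anything falls off the work surface, if the arm or the gripper's body presses on something with over 40 N, if the wrist force passes 120 N, or if a joint passes its speed limit or range.

ROBOT

A 7-joint arm with a two-finger parallel gripper is mounted at the origin on a cart in front of the work surface, level with it; the furniture and walls round the work are solid. World frame = base frame: x ahead of the robot, y to its left, z up, the work surface at z = 0. Lengths are in m, angles in degrees, forces in N, time in s.
With the tool pointing down it reaches from about 0.35 to 0.775 m from the base axis. Payload 3.1 kg.
Tool frame: the origin (TCP) lies on the centre line of the jaws, within the pads' length; the fingertips stand 17 mm ahead of it and the grasp point (between the pads) lies 2 mm behind it (robot.tip_reach is the distance from the TCP to the fingertips, in m); z points along the fingers, y is the direction in which the jaws open and shut (so a half turn about z gives the same grasp; the last joint's range is limited). The gripper opens to 85 mm and grips with 20 to 120 N. Pads are 22 mm wide; open, the fingers measure 114 mm over their backs; the gripper's body (76 mm by 85 mm) begins 54 mm behind the grasp point. The pads swing forward as they close: fully open they stand 13 mm farther back than shut.
Start: joints at [-71.316, 17.813, 0.802, 86.603, -0.252, 75.585, -1.558], TCP at [0.198, 0.513, 0.248] pointing down, gripper open.
Joint ranges: [-154.91, 154.91], [-16.99, 109.72], [-72.82, 74.43], [7.12, 147.25], [-82.49, 262.49], [11.32, 116.49], [-174.64, 174.64]. Speed limits (degrees/s): [159.86, 159.86, 180, 180, 180, 180, 180].

INTERFACE

Orientations are given as [roll, pitch, yaw] about the fixed x, y, z axes, in that order (R = Rz(yaw) Ry(pitch) Rx(roll)).
In Python, from station import robot, fingers, vision, workorder, recognise gives the robot as it stands. Calls block until the motion is done:
- robot.move_to(position, orientation): joint-space move of the TCP to a pose.
- robot.line_to(position, orientation=None, velocity=0.15, f_stop=None): straight line of the TCP; orientation=None keeps the orientation; velocity is the mean speed in m/s. With f_stop (N) it stops when the force on the tool has changed by that much, and returns True; else False.
- robot.move_j(angles): joint-space move.
- fingers.gripper_to(opening, force=None): opening from 0.0 (shut) to 1.0 (fully open); force is the grip in N (None keeps the last); returns when the fingers have stopped.
- robot.pause(seconds).
- robot.inverse_kinematics(position, orientation): joint angles nearest the present ones, or None.
- vision.grab_frame(name): name is "scene" or "top" or "wrist"; returns the picture (420x560x3 uint8, red, green, blue); there is no depth.
- vision.calibration(name): a dict with "mtx" (3x3 intrinsics, pixels), "k1" (the pictures are not rectified: a ray, as slopes to the right and down, at radius r is drawn at 1 + k1 r^2 times it, then the intrinsics apply), "extrinsics" (4x4, takes a point from world to camera coordinates); the wrist camera has in their place "T_tool_cam" (4x4, takes a point from camera to tool coordinates, whose origin is the TCP and whose axes are the flange's). Camera axes: x right, y up, looking along -z (the intrinsics and any distortion apply to the point x, -y, -z); pixel columns grow to the right and rows downward; lengths in m; the calibration is good to about 2 mm. A picture is of the moment at which its call begins: read the wrist's pose just before it. calibration takes no time and is no camera call.
A pose or a line that the arm cannot do raises robot.PlanningError and nothing moves.
- workorder.close_job(): hands the job in, once; it reports no verdict.
Trained networks look in the newest picture that a camera, given by its name, has taken for a name from the list of things; names that differ only in an ending like _2 or _b are one class to them, and where a whole thing is asked for, a point or a joint stands for the part that bears it (a point fixed in the world has none). Each returns a list of dicts, best first, with "p" (0 to 1); they miss things now and then, are a little off and sometimes report something else, mostly with a low value. They report only what shows in the picture. A call takes as long as a camera call. They do not tell look-alikes from the thing itself.
- recognise(label, camera): "rect" ([centre column, centre row, width, height] in pixels, round what is visible of it).
Readings, each from a call of its own:
- robot.current_time_s(): time.
- robot.current_joint_positions(): joint angles.
- robot.current_dq(): joint speeds.
- robot.current_joint_torque(): joint torques, N m.
- robot.current_tool_pos(): TCP position.
- robot.current_eef_rot(): TCP orientation.
- robot.current_contact_force(): force on the tool from outside, world axes, zero at the start.
- robot.current_torque(): the same for the moment, N m.
- robot.current_finger_gap(): opening from 0.0 (shut) to 1.0 (fully open).
Only numpy, scipy, OpenCV 4.12 (cv2) and the standard library are available. Lean on these libraries where they do the work, as an engineer would, in place of code of your own. Each camera call takes 0.05 s, during which the arm holds its last target. There are 200 camera calls.

## Working session

There is one attempt and no reset: what is moved stays moved. The work goes in short steps, each a Python script; the robot and the scene stay as the last script left them, time stands still between calls to the robot, and variables do not carry over. Pictures are saved under pics/ and viewed, about 8 in all and at most 12, crops included, and the job is handed in when it is done.

```bash
ls; mkdir -p pics; python3 - <<'E'
from station import robot, fingers, vision, workorder, recognise
import cv2, numpy as np
for n in ("scene","top"):
    im=vision.grab_frame(n); cv2.imwrite(f"pics/{n}0.png",im[...,::-1])
    c=vision.calibration(n); print(n,np.round(c["mtx"],1).tolist(),c["k1"],np.round(c["extrinsics"],3).tolist())
    for l in ("depth_rod","stop_collar","rod_stand","test_block","rod_grip","bore_mouth","collar_face"):
        try: print(l,[(np.round(d["rect"]).tolist(),round(d["p"],2)) for d in recognise(l,n)])
        except Exception as e: print(l,e)
a=cv2.imread("pics/scene0.png");b=cv2.imread("pics/top0.png")
print(vision.calibration("wrist"),robot.current_time_s(),robot.current_eef_rot(),robot.tip_reach)
E
```

```text
pics
scene [[471.9, 0.0, 277.4], [0.0, 471.9, 206.2], [0.0, 0.0, 1.0]] -0.03704366735619344 [[0.476, -0.879, -0.013, -0.179], [0.401, 0.204, 0.893, -0.308], [-0.783, -0.43, 0.449, -0.797], [0.0, 0.0, 0.0, 1.0]]
depth_rod [([249.0, 247.0, 23.0, 40.0], 0.82), ([343.0, 220.0, 19.0, 35.0], 0.58), ([290.0, 223.0, 21.0, 31.0], 0.55)]
stop_collar [([250.0, 243.0, 20.0, 15.0], 0.75), ([343.0, 217.0, 18.0, 9.0], 0.63), ([292.0, 222.0, 16.0, 13.0], 0.52)]
rod_stand [([294.0, 243.0, 46.0, 31.0], 0.58)]
test_block [([374.0, 256.0, 56.0, 57.0], 0.84), ([383.0, 303.0, 42.0, 42.0], 0.72)]
rod_grip [([293.0, 222.0, 20.0, 29.0], 0.81), ([248.0, 246.0, 20.0, 40.0], 0.59), ([341.0, 220.0, 17.0, 36.0], 0.55)]
bore_mouth [([372.0, 255.0, 56.0, 56.0], 0.92), ([293.0, 221.0, 20.0, 32.0], 0.41)]
collar_face [([248.0, 244.0, 21.0, 16.0], 0.68), ([343.0, 217.0, 21.0, 13.0], 0.51), ([294.0, 224.0, 22.0, 10.0], 0.48)]
top [[388.3, 0.0, 284.3], [0.0, 388.3, 207.2], [0.0, 0.0, 1.0]] 0.033478142111172955 [[0.014, -1.0, -0.018, 0.073], [0.981, 0.01, 0.194, -0.561], [-0.194, -0.02, 0.981, -0.944], [0.0, 0.0, 0.0, 1.
[... 566 characters left out ...]
.0, 21.0, 19.0], 0.7), ([282.0, 275.0, 20.0, 20.0], 0.64), ([304.0, 231.0, 20.0, 18.0], 0.61)]
{'mtx': array([[368.2114408 ,   0.        , 275.24909895],
       [  0.        , 368.2114408 , 214.75536365],
       [  0.        ,   0.        ,   1.        ]]), 'k1': -0.0033051254563453447, 'T_tool_cam': array([[ 1.73359116e-05,  9.52379996e-01,  3.04913664e-01,
         7.85513136e-02],
       [ 9.99999487e-01, -3.25393715e-04,  9.59493120e-04,
         5.33990203e-05],
       [ 1.01301904e-03,  3.04913491e-01, -9.52379513e-01,
        -1.25722854e-01],
       [ 0.00000000e+00,  0.00000000e+00,  0.00000000e+00,
         1.00000000e+00]])} 0.8 [1.79995959e+02 2.03577003e-03 1.58930609e+02] 0.017
```

```bash
python3 - <<'E'
import cv2, numpy as np
a=cv2.imread("pics/scene0.png")[170:350,210:450];b=cv2.imread("pics/top0.png")[150:330,210:450]
cv2.imwrite("pics/c1.png",np.hstack([cv2.resize(x,(400,300),interpolation=2) for x in (a,b)]))
E
```

```text
(no output)
```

View pics/scene0.png

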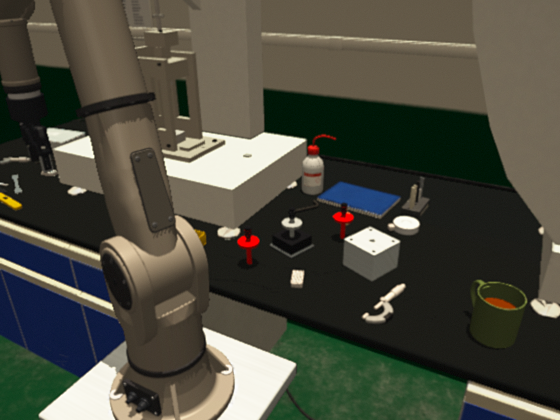

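View pics/c1.png

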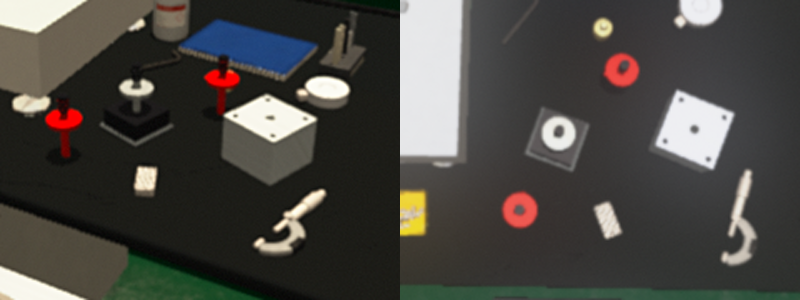

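Candidates for the rod, by scene pixel: a red rod at (249,247), another red rod at (343,220), and a steel rod with a black grip in the black stand at (292,222). I choose the last one. The block with the bore is at (372,252), about (386,227) in the top picture.

```bash
cat > h.py <<'E'
from station import robot, fingers, vision, workorder, recognise
import cv2, numpy as np
from scipy.spatial.transform import Rotation as R
def rd(f): return np.asarray(f(),float)
def Twc(name):
    """camera->world"""
    c=vision.calibration(name)
    if name!="wrist": return np.linalg.inv(np.array(c["extrinsics"]))
    T=np.eye(4); T[:3,:3]=R.from_euler("xyz",rd(robot.current_eef_rot),degrees=True).as_matrix(); T[:3,3]=rd(robot.current_tool_pos)
    return T@np.array(c["T_tool_cam"])
def ray(name,px,T=None):
    c=vision.calibration(name); K=np.array(c["mtx"]); T=Twc(name) if T is None else T
    d=cv2.undistortPoints(np.array([[px]],float),K,np.array([c["k1"],0,0,0,0]))[0,0]
    return T[:3,3],T[:3,:3]@np.array([d[0],-d[1],-1])
def at_z(name,px,z,T=None):
    o,d=ray(name,px,T); return o+d*(z-o[2])/d[2]
def project(name,P,T=None):
    c=vision.calibration(name); T=Twc(name) if T is None else T
    p=np.linalg.inv(T)@np.append(P,1); u=np.array([p[0],-p[1]])/-p[2]
    u=u*(1+c["k1"]*(u@u)); K=np.array(c["mtx"]); return K[:2,:2]@u+K[:2,2]
def blobs(im,lo,hi,amin=10):
    m=cv2.inRange(cv2.cvtColor(im,cv2.COLOR_RGB2GRAY),lo,hi)
    n,_,s,c=cv2.connectedComponentsWithStats(m); return [(c[i],s[i]) for i in range(1,n) if s[i][4]>=amin]
E
python3 - <<'E'
from h import *
np.set_printoptions(precision=4,suppress=True)
print("collar top",at_z("top",(305.5,231),.072),"scene",at_z("scene",(292,223),.072))
print("bore top",at_z("top",(386.4,227.4),.07),"scene",at_z("scene",(210+270*.6,170+118*.6),.07))
for p in ((282,277),(343,192)): print("red",at_z("top",p,.06))
im=cv2.imread("pics/top0.png")[...,::-1].copy()
m=cv2.inRange(cv2.cvtColor(im,cv2.COLOR_RGB2GRAY),150,255)
cs,_=cv2.findContours(m,cv2.RETR_EXTERNAL,cv2.CHAIN_APPROX_SIMPLE)
for c in cs:
    (x,y),s,a=cv2.minAreaRect(c)
    if 280<x<410 and 205<y<255 and cv2.contourArea(c)>80: print((x,y),s,a,at_z("top",(x,y),.071))
print(robot.current_tool_pos(), robot.current_time_s())
for yaw in (0,90,180,-90,160,-20):
    for p in ([.45,-.05,.2],[.45,-.25,.2]):
        print(yaw,p,robot.inverse_kinematics(p,[180,0,yaw]))
E
```

```text
collar top [0.4971 0.0252 0.072 ] scene [0.4949 0.0221 0.072 ]
bore top [ 0.5087 -0.1762  0.07  ] scene [ 0.5059 -0.1787  0.07  ]
red [0.3836 0.0825 0.06  ]
red [ 0.6009 -0.0713  0.06  ]
(304.5, 229.5) (19.0, 19.0) 90.0 [0.501  0.0277 0.071 ]
(386.310302734375, 227.22415161132812) (38.253238677978516, 36.58198165893555) 21.801410675048828 [ 0.509  -0.1757  0.071 ]
[0.1977 0.5132 0.2483] 0.8
0 [0.45, -0.05, 0.2] [-40.0733  11.0429  51.1789 106.7893  -9.3642  66.5178 -75.659 ]
0 [0.45, -0.25, 0.2] [-14.6926  21.7928  55.2058  98.0045 -18.9094  70.1791 -44.8763]
90 [0.45, -0.05, 0.2] [-37.2623  10.5026  47.675  106.7188  -8.4572  66.3967  13.3374]
90 [0.45, -0.25, 0.2] [-19.7898  25.165   63.9775  98.1395 -23.7226  71.7706  49.6943]
180 [0.45, -0.05, 0.2] [-35.3907  10.1978  45.384  106.67    -7.9091  66.3311 102.7292]
180 [0.45, -0.25, 0.2] [-21.6545  26.972   67.6957  98.1852 -26.0712  72.7064 141.905 ]
-90 [0.45, -0.05, 0.2] [ -50.174    14.3821   64.874   107.0108  -14.0981   67.4036 -160.4965]
-90 [0.45, -0.25, 0.2] [ -20.1877   25.5147   64.7386   98.1494  -24.1872   71.9472 -129.8673]
160 [0.45, -0.05, 0.2] [-36.2467  10.3323  46.428  106.6925  -8.1549  66.3598  83.0021]
160 [0.45, -0.25, 0.2] [ -8.1318  19.1754  45.3888  97.8115 -14.4961  69.0895 110.8943]
-20 [0.45, -0.05, 0.2] [-37.4417  10.5339  47.8962 106.7234  -8.5118  66.4035 -96.602 ]
-20 [0.45, -0.25, 0.2] [-18.5964  24.2093  61.7779  98.1092 -22.4243  71.2987 -61.5335]
```

View pics/top0.png

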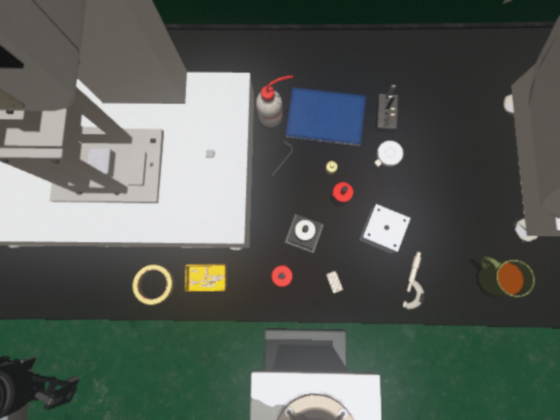

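```bash
python3 - <<'E'
from h import *
np.set_printoptions(precision=3,suppress=True)
for z in (0.08,.1,.14):
    print(z,[at_z("scene",p,z)[:2] for p in ((305,142),(232,197),(190,147),(160,32),(50,150))], [at_z("top",p,z)[:2] for p in ((239,246),)])
E
```

```text
0.08 [array([1.038, 0.245]), array([0.539, 0.227]), array([0.812, 0.582]), array([3.522, 3.083]), array([0.57 , 1.012])] [array([0.457, 0.189])]
0.1 [array([0.985, 0.22 ]), array([0.504, 0.203]), array([0.768, 0.545]), array([3.379, 2.955]), array([0.534, 0.959])] [array([0.455, 0.186])]
0.14 [array([0.879, 0.171]), array([0.435, 0.154]), array([0.679, 0.471]), array([3.094, 2.699]), array([0.463, 0.854])] [array([0.451, 0.181])]
```

The top picture confirms that the steel-collared rod in the stand is at (305,231), the reds are at (282,277) and (343,192), and the bore is at (386,227). The white box and press lie left of y≈0.18, so I retract, swing round and hover over the rod.

```bash
python3 - <<'E'
from h import *
np.set_printoptions(precision=4,suppress=True)
q0=rd(robot.current_joint_positions)
a=np.radians(68.9)
q=robot.inverse_kinematics([.42*np.cos(a),.42*np.sin(a),.30],rd(robot.current_eef_rot).tolist()); print(q)
robot.move_j(list(q)); q=rd(robot.current_joint_positions); q[0]+=66; robot.move_j(list(q))
print(rd(robot.current_tool_pos),rd(robot.current_eef_rot),robot.current_time_s())
fingers.gripper_to(0.55,40)
robot.move_to([.497,.025,.235],[180,0,90])
print(rd(robot.current_joint_positions),robot.current_time_s(),rd(robot.current_tool_pos))
T=Twc("wrist"); im=vision.grab_frame("wrist"); cv2.imwrite("pics/w1.png",im[...,::-1]); np.save("w1.npy",T)
for l in ("rod_grip","stop_collar"): print(l,[(np.round(d["rect"],1).tolist(),round(d["p"],2)) for d in recognise(l,"wrist")])
print("proj grip top, collar",project("wrist",[.497,.025,.11],T),project("wrist",[.497,.025,.072],T))
E
```

```text
[-71.4931   1.0244   0.2693  99.3077  -0.0027  79.664   -2.2927]
[0.4197 0.0227 0.3003] [179.9002  -0.0386  93.088 ] 3.0917
[-5.476  12.2678  0.7637 95.8683 -0.1699 72.0139 -4.678 ] 4.05 [0.4967 0.0249 0.2341]
rod_grip [([391.2, 293.4, 51.1, 63.1], 0.91), ([284.2, 192.8, 64.6, 60.5], 0.63), ([136.9, 119.9, 68.9, 67.6], 0.6), ([281.0, 176.7, 106.6, 102.2], 0.35)]
stop_collar [([390.8, 292.3, 51.2, 49.4], 0.87), ([138.3, 120.9, 68.3, 62.8], 0.83), ([282.2, 190.9, 65.1, 63.7], 0.56)]
proj grip top, collar [276.8677 212.0004] [276.8384 197.9482]
```

View pics/w1.png

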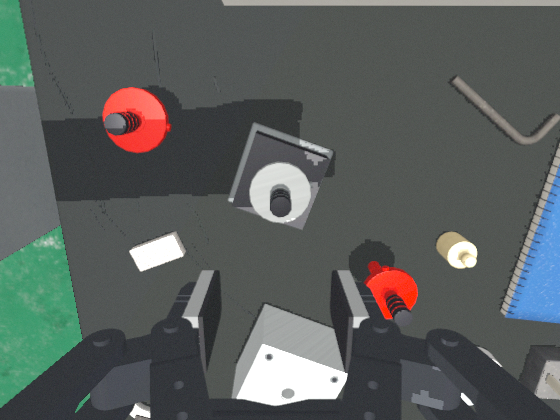

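The wrist picture shows the chosen rod, steel collar and black grip, at about (280,192) in the black stand. The reds at (136,120) and (390,290) are excluded. The bore is at (288,393).

```bash
python3 - <<'E'
from h import *
np.set_printoptions(precision=4,suppress=True)
im=cv2.imread("pics/w1.png"); T=np.load("w1.npy"); g=cv2.cvtColor(im,6)
m=cv2.inRange(g,150,255); cs,_=cv2.findContours(m,0,2)
for c in cs:
    if cv2.contourArea(c)>800:
        x,y,w,h=cv2.boundingRect(c)
        if 240<x<260 and y<200 and w<90:
            e=cv2.fitEllipse(cv2.convexHull(c)); print(e,at_z("wrist",e[0],.072,T), "dia",np.linalg.norm(at_z("wrist",(e[0][0]-e[1][0]/2,e[0][1]),.072,T)-at_z("wrist",(e[0][0]+e[1][0]/2,e[0][1]),.072,T)))
# dark grip top
sub=g[180:225,260:305]; print(sub[::2,::2])
E
```

```text
((279.7251892089844, 192.51634216308594), (60.20115661621094, 61.64908218383789), 87.00944519042969) [0.4993 0.0295 0.072 ] dia 0.04849633139092093
[[221 218 218 218 219 219 221 220 222 223 222 221 221 218 216 217 213 213
  212 213 213 215 213]
 [218 218 217 220 221 223 223 223 221 220 218 217 214 213 214 214 214 214
  214 215 214 214 215]
 [221 223 222 223 221 221 219 218 185 158 157 154 186 213 216 215 215 216
  214 216 216 216 218]
 [222 220 219 217 217 215 194 145 131 135 138 136 129 156 215 215 217 218
  216 219 218 218 218]
 [217 216 216 217 215 213 138 136 135 104 101 104 141 131 159 218 219 219
  219 218 217 218 217]
 [217 216 217 217 216 178 128  99  63  51  47  46  81 101 133 196 219 218
  216 216 216 215 216]
 [218 217 216 217 216 152  83  47  81  47  41  53  78  55  92 173 217 216
  216 218 217 217 218]
 [216 217 219 218 219 144  61  46  53  76  76  74  55  54  65 174 218 218
  217 217 220 219 220]
 [219 219 220 220 219 112  69  68  57  45  44  41  39  64  64 153 219 219
  218 220 220 219 217]
 [219 219 218 216 217 113  57  45  83  87  83  86  76  54  52 149 221 219
  218
[... 579 characters left out ...]
215 215 217 218 181]
 [214 213 212 211 211 209  61  67  70  68  66  68  65  66  73 208 217 217
  218 218 218 199 135]
 [208 213 212 213 214 213 189  65  64  65  67  69  65  63 165 217 217 217
  216 216 207 140 134]
 [ 99 200 214 214 215 214 215 209 160  63  65  63 161 209 216 216 217 217
  216 181 130 133 132]
 [ 82  99 153 203 219 218 217 217 216 211 211 215 216 217 217 218 255 255
  146 134 130 132 131]
 [ 82  86  85  87 141 202 217 217 216 216 217 217 218 242 255 216 212 132
  132 131 130 131 131]
 [ 85  89  84  84  88  85 110 128 153 154 179 201 162 153 131 131 129 129
  130 133 130 129 127]
 [ 83  87  83  87  84  85  85  83  84  87  85  87  97 113 129 130 130 132
  128 130 129 129 114]]
```

```bash
python3 - <<'E'
from h import *
np.set_printoptions(precision=4,suppress=True)
robot.move_to([.509,-.178,.233],[180,0,90])
T=Twc("wrist"); im=vision.grab_frame("wrist"); cv2.imwrite("pics/w2.png",im[...,::-1]); np.save("w2.npy",T)
print(rd(robot.current_tool_pos),robot.current_time_s())
g=cv2.cvtColor(im,cv2.COLOR_RGB2GRAY)
for c,s in blobs(im,0,120,20):
    if 200<c[0]<360 and 120<c[1]<300 and s[4]<1500: print(c,s[:],at_z("wrist",c,.07,T))
m=cv2.inRange(g,170,255); cs,_=cv2.findContours(m,0,2); c=max(cs,key=cv2.contourArea); r=cv2.minAreaRect(c); print(r,at_z("wrist",r[0],.07,T), [at_z("wrist",p,.07,T)[:2] for p in cv2.boxPoints(r)])
E
```

```text
[ 0.5098 -0.1747  0.2333] 5.075
[250.0645 141.6022] [245 137  11  11  93] [ 0.4895 -0.1303  0.07  ]
[329.5422 175.0723] [325 171  10  10  83] [ 0.5524 -0.1566  0.07  ]
[273.5961 196.1478] [266 189  16  16 203] [ 0.5078 -0.174   0.07  ]
[219.8974 218.2051] [217 214   7   8  39] [ 0.4634 -0.193   0.07  ]
[295.1579 248.0263] [292 245   7   7  38] [ 0.5262 -0.2195  0.07  ]
((275.5080261230469, 194.83645629882812), (113.80812072753906, 109.19988250732422), 21.25050163269043) [ 0.5094 -0.1729  0.07  ] [array([ 0.4488, -0.1991]), array([ 0.4838, -0.1166]), array([ 0.5669, -0.1481]), array([ 0.5383, -0.2366])]
```

View pics/w2.png

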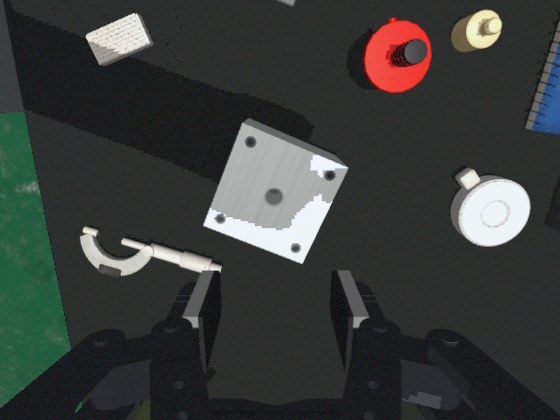

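The bore shows at (273.6,196) in the middle of the block's face, and the four corner screws agree. The arm was still settling in that shot, so I remeasure, then grasp.

```bash
cat >> h.py <<'E'
def bore():
    T=Twc("wrist"); im=vision.grab_frame("wrist")
    for c,s in blobs(im,0,120,100):
        if s[2]<22 and s[3]<22 and s[4]>130 and 200<c[0]<360 and 120<c[1]<300: return at_z("wrist",c,.07,T)
def st(tag=""):
    print(tag,"t",robot.current_time_s(),"p",rd(robot.current_tool_pos),"F",rd(robot.current_contact_force),"gap",round(robot.current_finger_gap(),3))
E
python3 - <<'E'
from h import *
np.set_printoptions(precision=4,suppress=True)
robot.pause(.3); st(); print("bore",bore())
robot.move_to([.4993,.0292,.20],[180,0,90]); robot.pause(.3); st()
T=Twc("wrist"); im=vision.grab_frame("wrist"); cv2.imwrite("pics/w3.png",im[...,::-1])
print("hit",robot.line_to([.4993,.0292,.098],velocity=.1,f_stop=6)); robot.pause(.2); st()
fingers.gripper_to(0,60); robot.pause(.2); st("grip")
E
```

```text
t 5.375 p [ 0.5093 -0.1767  0.2331] F [0.02   0.2758 0.7374] gap 0.549
bore [ 0.508  -0.1739  0.07  ]
 t 6.575 p [0.4997 0.0276 0.2002] F [0.2068 0.3707 0.2653] gap 0.548
hit False
 t 7.9917 p [0.4997 0.0293 0.0986] F [-0.6429 -0.0335 -0.6835] gap 0.549
grip t 8.5833 p [0.4995 0.0292 0.0983] F [-0.6816 -0.2734  3.6125] gap 0.167
```

```bash
python3 - <<'E'
from h import *
np.set_printoptions(precision=4,suppress=True)
robot.line_to([.4995,.0292,.215],velocity=.1); robot.pause(.2); st("lift")
robot.line_to([.508,-.174,.215],velocity=.15); robot.pause(.5); st("over")
T=Twc("wrist"); im=vision.grab_frame("wrist"); cv2.imwrite("pics/w4.png",im[...,::-1])
a=vision.grab_frame("top"); b=vision.grab_frame("scene")
a=cv2.resize(a[180:270,320:440],(400,300),interpolation=2); b=cv2.resize(b[120:285,290:455],(400,300),interpolation=2)
cv2.imwrite("pics/c4.png",np.vstack([cv2.resize(im[170:420],(800,357))[:300],np.hstack([a,b])])[...,::-1])
print("gap",rd(robot.current_eef_rot))
E
```

```text
lift t 10.1 p [0.4992 0.0292 0.2145] F [ 0.1111  0.5881 -1.0656] gap 0.167
over t 12.1083 p [ 0.508  -0.1739  0.215 ] F [ 0.5964 -0.5009 -2.6122] gap 0.164
gap [179.9994   0.0007  89.9982]
```

View pics/c4.png

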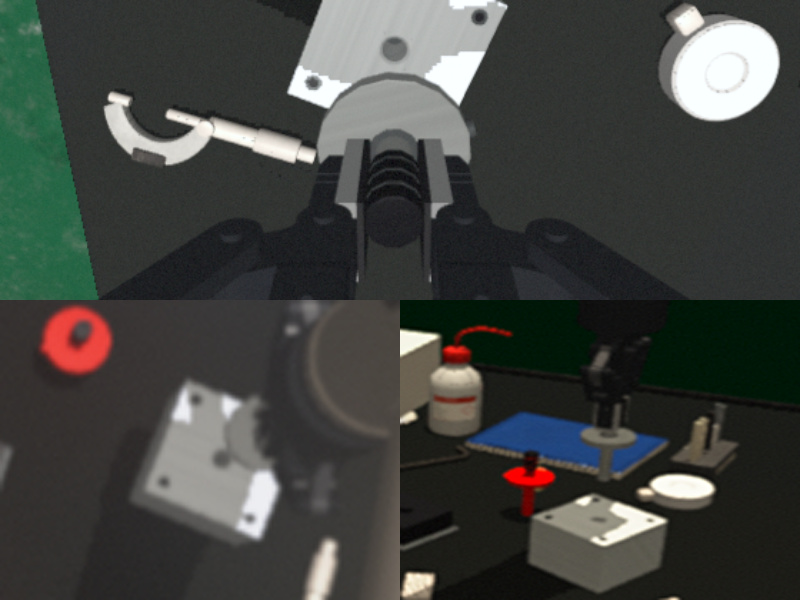

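The rod is held upright. The bore shows at wrist pixel (276,204), with the collar's arc below it. I check the rod axis against the collar's arc using the same camera.

```bash
python3 - <<'E'
from h import *
from scipy.optimize import least_squares
np.set_printoptions(precision=4,suppress=True)
p=rd(robot.current_tool_pos); T=Twc("wrist"); im=cv2.imread("pics/w4.png"); g=cv2.GaussianBlur(cv2.cvtColor(im,6),(3,3),0).astype(float)
c=[c for c,s in blobs(im[...,::-1].copy(),0,120,100) if s[2]<25 and s[3]<25 and 250<c[0]<300 and 180<c[1]<225]; print("bore",c,[at_z("wrist",x,.07,T) for x in c])
# collar top edge: from centre outward along rays over the upper half, last strong gradient from bright
c0=project("wrist",[p[0],p[1],.1885],T); print("c0",c0)
pts=[]
for a in np.radians(np.r_[190:232:3,308:352:3]):
    r=np.arange(40,66,.5); xs=c0[0]+r*np.cos(a); ys=c0[1]+r*np.sin(a)
    v=cv2.remap(g.astype(np.float32),xs.astype(np.float32)[None],ys.astype(np.float32)[None],1)[0]
    d=np.abs(v[4:]-v[:-4]); i=d.argmax()
    if d[i]>25: pts.append(at_z("wrist",(xs[i+2],ys[i+2]),.1885,T)[:2])
pts=np.array(pts)
f=least_squares(lambda q:np.hypot(*(pts-q[:2]).T)-q[2],[p[0],p[1],.025],loss="soft_l1",f_scale=.0005)
print(len(pts),f.x,"resid mm",np.round(f.fun*1e3,1),"tcp",p)
E
```

```text
bore [array([275.6981, 204.0519])] [array([ 0.5078, -0.1741,  0.07  ])]
c0 [276.1153 275.8555]
29 [ 0.5076 -0.1713  0.0239] resid mm [ 0.2  0.1 -0.1  0.  -0.1 -0.1 -0.4 -0.7  0.1 -0.1  0.1  0.1  0.3  0.1
 -0.   0.   0.   0.   0.3  1.5 -0.5 -0.4 -0.4 -0.3 -0.4 -0.   0.1  0.5
  0.4] tcp [ 0.508 -0.174  0.215]
```

```bash
python3 - <<'E'
from h import *
np.set_printoptions(precision=4,suppress=True)
robot.line_to([.508,-.174,.170],velocity=.1); robot.pause(.4); st("low")
b=vision.grab_frame("scene"); a=vision.grab_frame("top"); cv2.imwrite("pics/s5.png",b[...,::-1])
x0,y0=335,180
for P in ([.508,-.174,.13],[.508,-.174,.0817],[.508,-.174,.07]): print(P,project("scene",P))
for P in ([.508,-.170,.0817],[.504,-.174,.0817]): print("shift",P,project("scene",P))
g=cv2.cvtColor(b,cv2.COLOR_RGB2GRAY); print(g[212:250:2,358:392])
cv2.imwrite("pics/c5.png",cv2.resize(b[190:280,315:435],(800,600),interpolation=2)[...,::-1])
E
```

```text
low t 13.2583 p [ 0.5082 -0.1741  0.1704] F [ 0.019   0.4926 -1.4723] gap 0.161
[0.508, -0.174, 0.13] [372.3405 216.9685]
[0.508, -0.174, 0.0817] [370.7023 235.5219]
[0.508, -0.174, 0.07] [370.3137 239.9039]
shift [0.508, -0.17, 0.0817] [369.0315 235.1231]
shift [0.504, -0.174, 0.0817] [370.1431 236.3064]
[[ 62  79  79  81  99 100 111 115 117 117 119 116 108  81  67  70  70  70
   67  76  99 112 116 113 119 121 117 104  77  47  30  26  27  27]
 [ 25  21  23  33  47  56  78 100 112 116 118 116 117 116 114 112 113 112
  116 116 115 116 114 114 119 117 109  81  39  25  25  25  28  27]
 [ 29  26  28  26  26  37  57  64  70  79  90 101 104 106 109 112 116 115
  117 116 112 108 106 103  96  82  67  44  28  26  26  27  27  26]
 [ 28  29  27  28  26  27  29  36  48  55  61  65  70  71  73  76  76  78
   80  79  76  73  70  66  59  53  40  31  26  27  27  27  27  26]
 [ 28  29  28  28  27  28  27  29  28  26  27  32  39  57  68  71  72  69
   63  51  47  42  37  32  29  28  26  27  28  26  26  28  25  24]
 [ 28  29  27  28  30  29  28  28  28  27  27  27  36  56  69  71  69  63
   46  29  25 
[... 1186 characters left out ...]
 146 148 149 148 147 149 147 148 146 135 114  99  95  97 101 116 135
  147 148 146 146 143 144 152 173 207 239 247 246 246 246 243 228]
 [148 147 147 145 145 146 146 149 147 147 149 145 139 133 128 126 130 143
  147 148 146 146 146 144 151 185 231 245 247 246 246 247 246 242]
 [149 149 149 147 146 145 145 145 145 147 146 147 149 150 151 149 147 144
  144 144 142 141 151 184 232 247 249 247 246 246 247 247 248 250]
 [129 141 146 149 149 148 147 146 145 145 146 145 145 145 148 145 146 145
  148 159 181 211 231 244 247 246 246 247 248 249 248 239 216 167]
 [ 85  92 100 115 133 142 148 150 149 149 147 147 145 142 144 147 155 183
  230 246 248 248 248 247 246 246 244 239 222 178 136 100  82  83]]
```

View pics/c5.png

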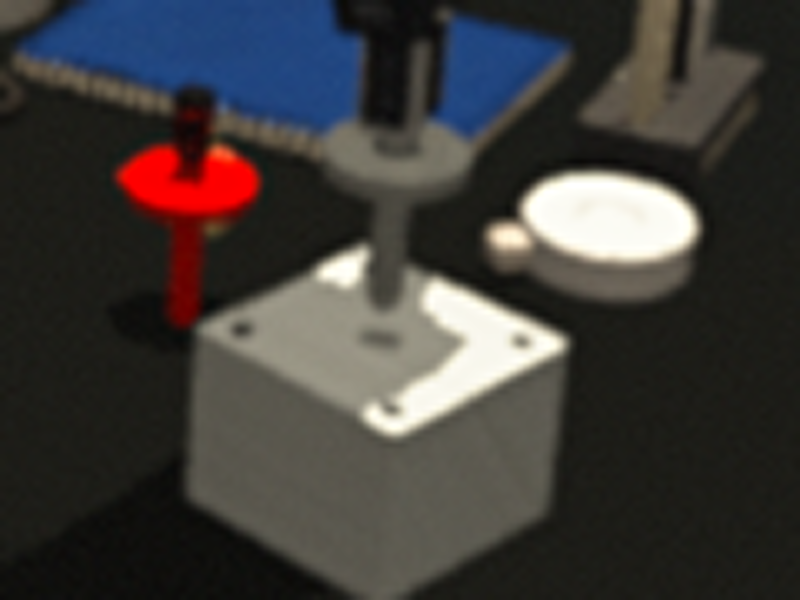

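The rod's axis and the bore line up within about 0.3 px in the scene view. The tip is at (372,235), the bore at (371.6,240), and the predicted offset matches. I go in gently.

```bash
python3 - <<'E'
from h import *
np.set_printoptions(precision=4,suppress=True)
h=robot.line_to([.508,-.174,.152],velocity=.03,f_stop=4); st(f"mouth {h}")
if not h:
    h=robot.line_to([.508,-.174,.105],velocity=.025,f_stop=4); st(f"disc {h}"); robot.pause(.1); st()
E
```

```text
mouth False t 14.1083 p [ 0.508 -0.174  0.152] F [-0.3084  0.4202 -1.3404] gap 0.166
disc True t 15.2417 p [ 0.5079 -0.1739  0.1234] F [1.3441 0.6906 0.161 ] gap 0.164
 t 15.3417 p [ 0.5078 -0.1738  0.1234] F [ 1.2445 -1.0656  1.712 ] gap 0.165
```

```bash
python3 - <<'E'
from h import *
np.set_printoptions(precision=4,suppress=True)
z=rd(robot.current_tool_pos)[2]
for i in range(10):
    z-=.002; h=robot.line_to([.508,-.174,z],velocity=.01,f_stop=9); F=rd(robot.current_contact_force)[2]; st(f"{i} {h}")
    if h or F>13: break
E
```

```text
0 False t 15.6833 p [ 0.5082 -0.174   0.1217] F [ 0.3217 -0.2267  4.059 ] gap 0.167
1 False t 16.0333 p [ 0.5081 -0.174   0.1193] F [0.5492 0.0323 3.0392] gap 0.165
2 False t 16.3833 p [ 0.5081 -0.174   0.1174] F [ 1.3398 -0.5106  3.6702] gap 0.162
3 True t 16.6 p [ 0.5084 -0.1742  0.1174] F [-0.6043 -0.4189  4.6254] gap 0.167
```

```bash
python3 - <<'E'
from h import *
np.set_printoptions(precision=4,suppress=True)
robot.pause(.2); st()
for i in range(8):
    z=rd(robot.current_tool_pos)[2]-.002; h=robot.line_to([.508,-.174,z],velocity=.006,f_stop=11); st(f"{i} {h}"); robot.pause(.05); st()
    if h: break
E
```

```text
t 16.8 p [ 0.5084 -0.1742  0.1174] F [-1.0531  0.4757  4.2102] gap 0.166
0 False t 17.375 p [ 0.5084 -0.1744  0.1172] F [-3.0783  1.3431 12.0281] gap 0.166
 t 17.425 p [ 0.5084 -0.1744  0.1172] F [-2.718   0.6012 12.0528] gap 0.169
1 False t 17.675 p [ 0.5085 -0.1744  0.1173] F [-2.9284  0.4372 13.1266] gap 0.167
 t 17.725 p [ 0.5084 -0.1744  0.1172] F [-2.5969  0.5497 12.7262] gap 0.167
2 False t 17.975 p [ 0.5085 -0.1744  0.1172] F [-2.7837  1.2703 14.0486] gap 0.169
 t 18.025 p [ 0.5085 -0.1744  0.1172] F [-2.4703  1.3536 13.1748] gap 0.169
3 False t 18.275 p [ 0.5085 -0.1744  0.1172] F [-3.2783  1.1725 13.3049] gap 0.167
 t 18.325 p [ 0.5085 -0.1744  0.1172] F [-2.5409  1.1226 13.7505] gap 0.167
4 False t 18.575 p [ 0.5084 -0.1744  0.1172] F [-2.685   1.1582 13.4406] gap 0.168
 t 18.625 p [ 0.5085 -0.1744  0.1172] F [-2.469   0.8832 12.7719] gap 0.162
5 False t 18.875 p [ 0.5085 -0.1744  0.1172] F [-2.3536  0.66   13.8568] gap 0.166
 t 18.925 p [ 0.5085 -0.1744  0.1172] F [-2.6377  1.2703 13.5736] gap 0.167
6 False t 19.175 p [ 0.5085 -0.1744  0.1172] F [-2.6749 -0.0982 13.7215] gap 0.164
 t 19.225 p [ 0.5085 -0.1744  0.1172] F [-2.5138  0.3996 13.3965] gap 0.168
7 False t 19.475 p [ 0.5085 -0.1744  0.1172] F [-2.2343  0.6743 13.1711] gap 0.165
 t 19.525 p [ 0.5084 -0.1744  0.1172] F [-3.0137  0.1598 14.55  ] gap 0.166
```

```bash
python3 - <<'E'
from h import *
np.set_printoptions(precision=4,suppress=True)
for x,z in ((.5075,.1152),(.5075,.1145),(.5075,.1140)):
    h=robot.line_to([x,-.174,z],velocity=.006,f_stop=8); robot.pause(.15); st(f"{x,z} {h}")
    if rd(robot.current_tool_pos)[2]<.1165: break
E
```

```text
(0.5075, 0.1152) False t 19.925 p [ 0.5084 -0.1744  0.1172] F [-1.5086  0.2616 12.4146] gap 0.164
(0.5075, 0.1145) False t 20.3417 p [ 0.5085 -0.1745  0.1172] F [-2.8347  1.1611 15.5321] gap 0.164
(0.5075, 0.114) False t 20.7417 p [ 0.5086 -0.1746  0.1171] F [-3.6625  1.5142 18.6843] gap 0.165
```

Force holds at about 20 N (including the rod's weight) with no movement, against about 6 N while the disc was sliding, so the disc is on the floor about 41 mm down. I relax, release, and slide the collar down.

```bash
python3 - <<'E'
from h import *
np.set_printoptions(precision=4,suppress=True)
robot.pause(.4); st("hold")
robot.line_to([.508,-.174,.1168],velocity=.01); robot.pause(.2); st("relaxed")
fingers.gripper_to(.36,30); robot.pause(.3); st("open")
b=vision.grab_frame("scene"); w=vision.grab_frame("wrist")
b=cv2.resize(b[160:280,315:435],(400,400),interpolation=2); w=cv2.resize(w[200:420,170:390],(400,400),interpolation=2)
cv2.imwrite("pics/c6.png",np.hstack([b,w])[...,::-1])
E
```

```text
hold t 21.1417 p [ 0.5086 -0.1746  0.1171] F [-3.5089  0.8618 18.318 ] gap 0.165
relaxed t 21.775 p [ 0.5083 -0.1742  0.1173] F [-0.6391  1.0692  7.8962] gap 0.168
open t 22.3833 p [ 0.5079 -0.174   0.1167] F [ 0.0743 -0.3045  0.427 ] gap 0.356
```

View pics/c6.png

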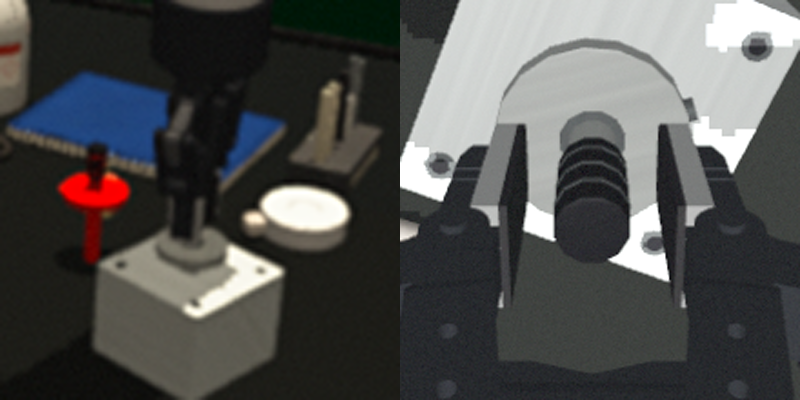

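The fingers stand open on either side of the grip, above the collar's rim. The rod is upright in the bore and the collar is still about 11 mm above the block. I narrow the fingers a little and press.

```bash
python3 - <<'E'
from h import *
np.set_printoptions(precision=4,suppress=True)
fingers.gripper_to(.29,30); robot.pause(.2); st("narrow")
z=rd(robot.current_tool_pos)[2]
for i in range(14):
    z-=.002; h=robot.line_to([.508,-.174,z],velocity=.012,f_stop=7); st(f"{i} {h}")
    if h or rd(robot.current_contact_force)[2]>8: break
E
```

```text
narrow t 22.9167 p [ 0.508  -0.174   0.1168] F [ 0.3196 -0.4914 -0.0236] gap 0.291
0 False t 23.2333 p [ 0.5079 -0.1739  0.1147] F [0.446  0.3515 0.3159] gap 0.288
1 False t 23.55 p [ 0.5079 -0.174   0.1127] F [-0.2564  0.0795  0.4107] gap 0.287
2 False t 23.8667 p [ 0.5079 -0.174   0.1107] F [-0.069   0.0348 -0.4218] gap 0.29
3 False t 24.1833 p [ 0.5079 -0.174   0.1087] F [ 0.0267 -0.4391 -1.1242] gap 0.293
4 False t 24.5 p [ 0.5081 -0.174   0.1069] F [-0.0715  0.5818  1.1886] gap 0.296
5 False t 24.8167 p [ 0.5082 -0.174   0.1049] F [0.5955 0.2238 0.91  ] gap 0.291
6 False t 25.1333 p [ 0.508  -0.174   0.1027] F [ 0.438  -0.0771  0.5375] gap 0.296
7 False t 25.45 p [ 0.5079 -0.174   0.1007] F [0.9247 0.4274 0.2119] gap 0.291
8 False t 25.7667 p [ 0.5079 -0.174   0.0987] F [ 0.8745 -0.0346  0.3057] gap 0.29
9 False t 26.0833 p [ 0.5079 -0.1739  0.0966] F [0.6448 0.266  0.7813] gap 0.289
10 False t 26.4 p [ 0.5083 -0.1741  0.0951] F [-0.3296 -0.4888  2.5756] gap 0.291
11 True t 26.6083 p [ 0.5083 -0.1741  0.095 ] F [-0.6632  0.5627  2.9483] gap 0.291
```

The TCP stopped at 0.095, so the fingertips are at 0.078. That is exactly the block top plus 8 mm. I hold it pressed.

```bash
python3 - <<'E'
from h import *
np.set_printoptions(precision=4,suppress=True)
robot.line_to([.508,-.174,.0933],velocity=.008,f_stop=15); st("press")
for i in range(5): robot.pause(.5); st(i)
E
```

```text
press t 26.9917 p [ 0.5083 -0.1741  0.095 ] F [-2.59    1.3019 11.7507] gap 0.29
0 t 27.4917 p [ 0.5083 -0.1741  0.095 ] F [-2.6054  0.6199 11.8713] gap 0.29
1 t 27.9917 p [ 0.5083 -0.1741  0.095 ] F [-2.7999  2.1643 12.0301] gap 0.289
2 t 28.4917 p [ 0.5083 -0.1741  0.095 ] F [-2.0254  1.2931 11.8457] gap 0.288
3 t 28.9917 p [ 0.5083 -0.1741  0.095 ] F [-2.3925  0.637  10.7708] gap 0.287
4 t 29.4917 p [ 0.5083 -0.1741  0.095 ] F [-3.051   1.5401 10.882 ] gap 0.294
```

```bash
python3 - <<'E'
from h import *
np.set_printoptions(precision=4,suppress=True)
robot.line_to([.508,-.174,.0975],velocity=.02); fingers.gripper_to(.45); st("off")
robot.line_to([.508,-.174,.175],velocity=.08); st("up")
robot.line_to([.46,-.174,.26],velocity=.15); robot.pause(.4); st("clear")
T=Twc("wrist"); w=vision.grab_frame("wrist"); b=vision.grab_frame("scene"); cv2.imwrite("pics/w7.png",w[...,::-1]); cv2.imwrite("pics/s7.png",b[...,::-1])
for z in (.07,.078,.129): print(z,project("scene",[.508,-.174,z]),project("wrist",[.508,-.174,z],T))
cv2.imwrite("pics/c7.png",np.hstack([cv2.resize(b[160:280,315:435],(400,400),interpolation=2),cv2.resize(w[100:300,200:400],(400,400),interpolation=2)])[...,::-1])
E
```

```text
off t 30.1333 p [ 0.5078 -0.1739  0.0972] F [ 0.4746  0.0987 -0.3827] gap 0.447
up t 31.25 p [ 0.5075 -0.1738  0.1743] F [ 0.0715  0.3593 -0.042 ] gap 0.453
clear t 32.45 p [ 0.46   -0.174   0.2596] F [ 0.0862  0.5042 -0.0745] gap 0.447
0.07 [370.3137 239.9039] [330.4821 190.0077]
0.078 [370.579  236.9123] [331.8003 192.2599]
0.129 [372.306  217.3603] [341.9639 209.6276]
```

View pics/c7.png

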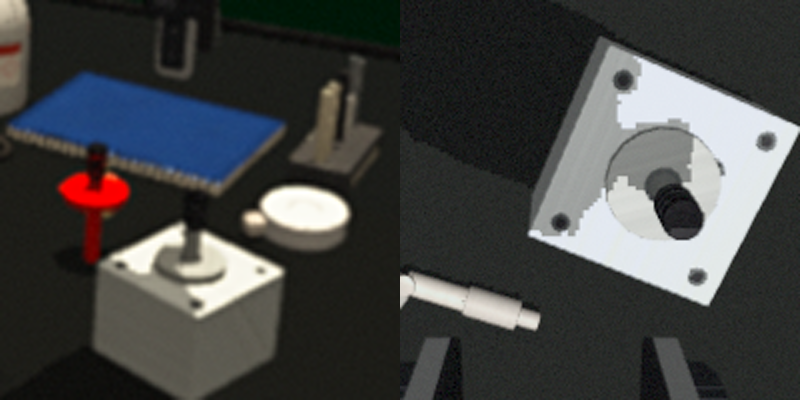

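The scene picture shows the gauge standing in the bore. The rod top is at about (373.8,217.9), against (373.6,217.8) expected for a rod 41 mm deep. The collar lies flat on the block and the gripper is clear, so I hand in.

```bash
python3 -c "
from h import *
workorder.close_job(); print(robot.current_time_s())"
```

```text
the job is handed in; nothing more can be done
the job is handed in; nothing more can be done
```

The gauge is standing in the bore with rod and collar home, and I handed the job in at about 32.5 s of the 64 s allowed.

- **Rod and disc:** I lifted the steel rod with the black grip, not the red ones, out of its stand and into the bore. The rod met the disc about 35 mm down. It slid at about 6 N and stopped hard at about **41 mm**. There the force rose to about 20 N, allowing for the rod's weight, and held with no further movement.
- **Collar:** I pushed it down until the fingertips stopped at 78 mm, which is the block top plus the collar's 8 mm. I held it at about 11–12 N for 2.5 s, then let go and backed off.

**Last checks:** After release, the scene view put the rod top within about 0.2 px of where a fully home rod should be. The collar lay flat on the block, and nothing nearby looked disturbed. I did not recheck the things outside that close crop.

**Disagreements:**
- The collar fit in the wrist camera put the rod 2–3 mm off in y. The scene view put it within about 0.5 mm, and the rod went in freely, so I trusted the scene view.
- The disc's measured travel of about 6.1 mm is at the low end of the stated 6 to 12 mm.

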